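Unstack the microscope accessories into their holders

TASK

Microscope accessories have been left in one stack on the lab bench; take them off one at a time from the top down and set each in its own holder: the objective lens in the small round cup, the filter case in the square tray, the covered dish in the large round stand and the slide box in the long tray. Each must lie flat on its holder's floor, inside the lip, set down and not dropped. Keep everything upright and leave the oil bottle and the sharps tub where they stand.

Things in the scene. Friction and masses are not known exactly. Their poses are not given: they have to be found in the camera images.
- objective: Microscope objective lens, steel, standing nose up on top of the stack: round, 28 mm diameter from the underside up to 30 mm, then narrowing to a 15 mm nose; 45 mm tall, about 100 g. Origin: centre of its underside; z up.
- filter_case: Square black plastic filter case, 40 x 40 mm, 20 mm high, with a steel disc on its top; under the objective lens and on the dish; about 50 g. Origin: centre of its underside; x and y along its sides (turned any way), z up.
- dish: Closed round pale whitish glass dish, 60 mm outer diameter, 22 mm high (one rigid piece), under the filter case and on the slide box; about 90 g. Origin: centre of its underside; z up.
- slide_box: Closed grey plastic box for microscope slides, at the bottom of the stack, standing on the bench: 66 mm along its x, 110 mm along its y, 32 mm high (one rigid piece); about 160 g. Origin: centre of its underside; z up.
- lens_cup: The small round cup, for the objective lens. Fixed to the bench, painted grey with a bare steel lip; 10 mm high in all: a 5 mm floor (its upper face 5 mm above the bench) with a 5 mm high, 5 mm thick lip round it. Origin: centre of its underside, on the bench. Inside diameter 46 mm, outside 56 mm.
- square_tray: The square tray, for the filter case. Fixed to the bench, painted grey with a bare steel lip; 10 mm high in all: a 5 mm floor (its upper face 5 mm above the bench) with a 5 mm high, 5 mm thick lip round it. Origin: centre of its underside, on the bench. Inside 58 x 58 mm, outside 68 x 68 mm, sides along its x and y.
- dish_stand: The large round stand, for the covered dish. Fixed to the bench, painted grey with a bare steel lip; 10 mm high in all: a 5 mm floor (its upper face 5 mm above the bench) with a 5 mm high, 5 mm thick lip round it. Origin: centre of its underside, on the bench. Inside diameter 78 mm, outside 88 mm.
- long_tray: The long tray, for the slide box. Fixed to the bench, painted grey with a bare steel lip; 10 mm high in all: a 5 mm floor (its upper face 5 mm above the bench) with a 5 mm high, 5 mm thick lip round it. Origin: centre of its underside, on the bench. Inside 84 mm along its x by 128 mm along its y, outside 94 x 138 mm: the slide box goes in with its long side along the tray's long side, either way round.
- oil_bottle: Bystander: small loose amber glass bottle with a black cap, 30 mm diameter, 75 mm tall, standing among the holders. Origin: centre of its underside. Leave it alone.
- sharps_tub: Bystander: loose yellow tub with a red lid, 110 mm diameter at the lid, 168 mm tall, to the robot's right (-y) of the work. Origin: centre of its underside. Leave it alone.
Things that resemble listed ones, but are neither listed nor needed, are in the scene too. There is more than one size of the slide_box; the one meant has the size given above.

How it is judged:
By the outcome, as a careful person would: the job done as asked, in the order asked, and still so for the second after the job is handed in, with the robot touching nothing.
It also fails if it takes over 112 s, if anything falls off the work surface, if the arm or the gripper's body presses on something with over 40 N, if the wrist force passes 120 N, or if a joint passes its speed limit or range.

ROBOT

A 6-joint arm with a two-finger parallel gripper is mounted at the origin on the work surface. World frame = base frame: x ahead of the robot, y to its left, z up, the work surface at z = 0. Lengths are in m, angles in rad, forces in N, time in s.
With the tool pointing down it reaches from about 0.275 to 0.85 m from the base axis. Payload 5.2 kg.
Tool frame: the origin (TCP) lies between the finger pads; the fingertips stand 8 mm ahead of it and the grasp point (between the pads) lies 11 mm behind it; z points along the fingers, y is the line along which they close (so a half turn about z gives the same grasp; the last joint's range is limited). The gripper opens to 85 mm and grips with 20 to 120 N. Pads are 22 mm wide; open, the fingers measure 114 mm over their backs; the gripper's body (76 mm by 85 mm) begins 54 mm behind the grasp point. The pads swing forward as they close: fully open they stand 13 mm farther back than shut.
Start: joints at [-1.406, 0.259, 1.535, -0, 1.348, -0.203], TCP at [0.198, -0.513, 0.239] pointing down, gripper open.
Joint ranges: [-3.14, 3.14], [-0.91, 2.08], [0.19, 2.58], [-1.22, 4.36], [0.22, 2.71], [-3.12, 3.12]. Speed limits (rad/s): [2.57, 2.57, 3.14, 3.14, 3.14, 3.14].

INTERFACE

Orientations are given as a unit quaternion [w, x, y, z].
In Python, from station import manip gives the robot as it stands.
- The arm moves only by the shell command python3 -m inch 'ROWS' [OPENING] [FORCE]. ROWS is JSON, a list of rows, each a list of 4 numbers: the shift along the tool's x, y, z normalised to -1 to 1, where 1 is 20 cm, then the turn about the tool's z normalised to -1 to 1, where 1 is 45 degrees. In form: [[tx, ty, tz, yaw], ...]. A call has 1 to 5 rows; each row is the pose to reach, as a shift and turn from the pose commanded when the call began, along the tool's axes at that moment; what a row does not reach only later rows make up. A row lasts 1/12 s, in which the tool goes at most 41.7 mm and 7.16 degrees, less where a joint would pass 70% of its speed; a pose out of reach is approached as far as the arm can. A call with a number of a shift or a turn outside -1 to 1 is refused whole. A call with a gripper value outside its range is refused whole. OPENING is the closure, from 0 (fully open) to 1 (shut), set as the call begins (- or left out, the last holds). The fingers move at their own pace and stop on an object; FORCE is the grip in N (left out, the last holds). Time passes only in rows, so rows that repeat a pose let the fingers close. It gives the time, the measured TCP pose, the force, the opening and the grip force at its end, in the units of the state.
- manip.get_obs(): the state, without advancing time (a new reading comes with each control period).
- manip.grab_frame(name): name is "scene" or "top" or "wrist"; returns a dict with "pixels" (400x640x3 uint8, blue, green, red), "range_z" (400x640 float32, m along the optical axis (not along the pixel's ray), 0 where there is no reading), "vertical_fov" (degrees; the focal length in pixels is half the picture's height over the tangent of half this angle, whatever the lens; pixels are square), "cx", "cy" (the principal point, pixels), "world_from_camera" (4x4, takes a point from camera to world coordinates). Camera axes: x right, y down, z forward; pixel columns grow to the right and rows downward; lengths in m; the calibration is good to about 2 mm. A picture is of the moment at which its call begins.
- manip.sign_off(): hands the job in; it is judged then, once.
The state is a dict: "time": time; "joints": joint angles; "joint_velocities": joint speeds; "effort": joint torques, N m; "tool_pos": TCP position; "tcp_rot": TCP orientation; "wrist_force": force on the tool from outside, world axes, zero at the start; "moment": the same for the moment, N m; "width": finger opening in m; "finger_force": force on a finger pad.
Only numpy, scipy, OpenCV 4.12 (cv2) and the standard library are available. Lean on these libraries where they do the work, as an engineer would, in place of code of your own. Each camera call takes 0.05 s, during which the arm holds its last target. There are 200 camera calls.

## Working session

There is one attempt and no reset: what is moved stays moved. The work goes in short steps, Python scripts to look and compute and a shell command to move; the robot and the scene stay as the last step left them, time stands still between calls to the robot, and variables do not carry over. Pictures are saved under pics/ and viewed, at most 17 in all, crops included, and the job is handed in when it is done.

```bash
mkdir -p pics; cat > h.py <<'E'
import numpy as np, cv2
from station import manip
def grab(n,save=None):
    f=manip.grab_frame(n)
    if save: cv2.imwrite('pics/'+save,f["pixels"])
    return f
def pts(f):
    p=f["range_z"]; h,w=p.shape; F=h/2/np.tan(np.radians(f["vertical_fov"])/2)
    u,v=np.meshgrid(np.arange(w),np.arange(h))
    c=np.stack([(u-f["cx"])/F*p,(v-f["cy"])/F*p,p],-1)
    T=np.array(f["world_from_camera"]); return c@T[:3,:3].T+T[:3,3]
E
python3 - <<'E'
from h import *
for n in("top","scene"):
    f=grab(n,n+"0.png"); print(n,f["vertical_fov"],f["cx"],f["cy"],np.round(f["world_from_camera"],3).tolist())
    np.savez("/tmp/"+n,P=pts(f),im=f["pixels"])
o=manip.get_obs();print(o)
E
```

```text
top 43.01092865017228 316.189977458382 193.31564145577934 [[0.018, -0.996, 0.088, 0.329], [-1.0, -0.018, 0.003, -0.151], [-0.001, -0.088, -0.996, 1.68], [0.0, 0.0, 0.0, 1.0]]
scene 42.966328999056095 320.82859031979586 197.00407791112553 [[-0.343, 0.558, -0.755, 1.456], [0.939, 0.212, -0.27, 0.196], [0.01, -0.802, -0.597, 0.873], [0.0, 0.0, 0.0, 1.0]]
{'time': 0.1, 'joints': array([-1.40580508e+00,  2.59279461e-01,  1.53594956e+00,  2.67909672e-05,
        1.34803363e+00, -2.02806670e-01]), 'joint_velocities': array([-0.000819  , -0.00112628, -0.00445847,  0.00045597,  0.00207182,
        0.00079151]), 'effort': array([ 2.04613432e-03, -4.46972716e+01, -2.91248149e+01, -2.45279889e-04,
        6.27925256e-03, -5.10829437e-06]), 'tool_pos': array([ 0.19770914, -0.51274519,  0.23856247]), 'tcp_rot': array([-8.34600419e-04,  9.83138388e-01,  1.82861185e-01,  2.88466157e-05]), 'wrist_force': array([ 0.31917025, -0.49860117,  0.41327822]), 'moment': array([ 0.01306268,  0.00139268, -0.05622973]), 'finger_force': 0.0, 'width': 0.08580849504557365}
```

View pics/top0.png

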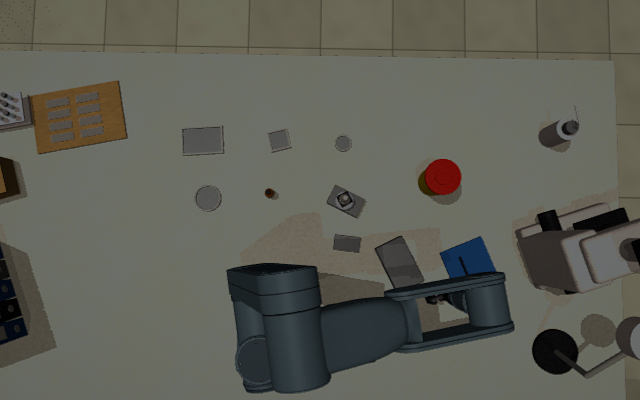

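View pics/scene0.png

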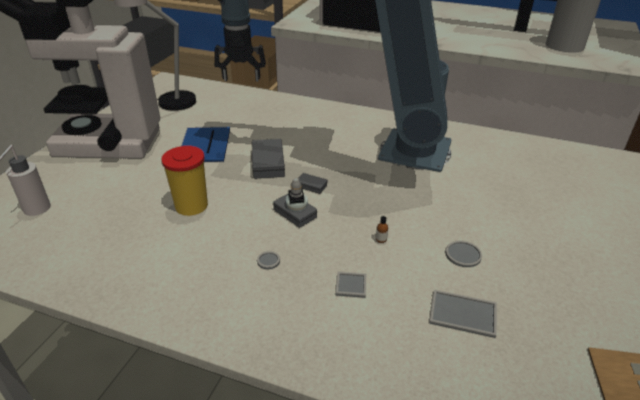

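The top view shows the holders: long tray (203,141), square tray (279,141), cup (343,143) and stand (208,198). The bottle is at (270,194), the stack at (346,201), the tub at (440,177), and two look-alike boxes at (347,243) and (400,262). The scene view agrees, with the stack at (295,205). Next I measure them.

```bash
python3 - <<'E'
from h import *
d=np.load("/tmp/top.npz");P=d["P"];im=d["im"]
z=P[...,2]; b=z[100:125,200:400]; print("bench",np.median(b),b.std())
def rep(n,box,lo,hi,zp=None):
    x0,x1,y0,y1=box; s=P[y0:y1,x0:x1].reshape(-1,3); m=(s[:,2]>lo)&(s[:,2]<hi); q=s[m]
    if len(q)<4: print(n,len(q));return
    r=cv2.minAreaRect((q[:,:2]*1000).astype(np.float32)); print(n,len(q),"z %.3f"%np.median(q[:,2]),"rect",np.round(r[0],1),np.round(r[1],1),round(r[2],1), "mean",np.round(q[:,:2].mean(0)*1000,1))
rep("long",(175,230,118,162),.003,.02)
rep("sq",(263,296,124,157),.003,.02)
rep("cup",(330,357,130,157),.003,.02)
rep("stand",(190,226,180,216),.003,.02)
rep("bottle",(258,282,180,206),.02,.09); rep("tub",(410,470,150,205),.15,.19)
S=(318,375,178,224)
for n,a,c in(("box",.024,.040),("dish",.047,.061),("case",.067,.080),("obj",.085,.13),("objtop",.113,.13)): rep(n,S,a,c)
rep("dec1",(325,370,230,256),.01,.05);rep("dec2",(370,425,232,290),.01,.06)
big=cv2.resize(im[170:232,310:400],None,fx=8,fy=8,interpolation=cv2.INTER_CUBIC); cv2.imwrite("pics/stk.png",cv2.convertScaleAbs(big,alpha=1.8))
d=np.load("/tmp/scene.npz");P=d["P"];im=d["im"];S=(265,325,175,228)
print("bench",np.median(P[225:240,300:340,2]))
for n,a,c in(("box",.028,.036),("dish",.050,.058),("case",.070,.078),("obj",.085,.13)): rep(n,S,a,c)
rep("cup",(250,288,245,275),.004,.02);rep("sq",(325,380,262,305),.004,.02);rep("stand",(435,492,232,275),.004,.02);rep("long",(420,510,282,342),.004,.02)
E
```

```text
bench 0.0006611042940979361 0.11370071614297231
long 1216 z 0.007 rect [651.3 239.2] [146.7 182.2] 1.6 mean [649.  238.1]
sq 538 z 0.007 rect [653.8 -18.6] [109.2 107.4] 1.2 mean [653.1 -19.4]
cup 303 z 0.007 rect [ 647.6 -232.9] [88.9 87.1] 0.8 mean [ 648.  -232.8]
stand 601 z 0.007 rect [456.5 213. ] [117.9 116.9] 2.0 mean [457.4 213.8]
bottle 76 z 0.052 rect [471.7   5.6] [26.3 29. ] 6.9 mean [471.   4.]
tub 1052 z 0.165 rect [ 520.5 -526. ] [107.8 108. ] 25.0 mean [ 520.3 -526.1]
box 380 z 0.032 rect [ 451.6 -242.5] [108.   66.2] 64.4 mean [ 450.9 -245.3]
dish 109 z 0.054 rect [ 452.7 -236.4] [58.3 58.2] 0.1 mean [ 446.5 -235.5]
case 86 z 0.074 rect [ 455.1 -236.5] [39.9 40.1] 28.0 mean [ 452.8 -236. ]
obj 66 z 0.111 rect [ 455.1 -236.8] [25.5 25.4] 1.9 mean [ 454.9 -235.8]
objtop 30 z 0.118 rect [ 454.2 -234.4] [15.4 19.2] 46.4 mean [ 455.3 -235.4]
dec1 395 z 0.024 rect [ 312.8 -257.6] [104.1  55. ] 80.2 mean [ 314.8 -247.6]
dec2 1506 z 0.047 rect [ 259.5 -411.5] [173.5 177. ] 89.2 mean [ 254.7 -414.4]
bench -0.0003970173972689395
box 354 z 0.031 rect [ 404.7 -217.3] [116.9 175.3] 66.2 mean [ 465.1 -233. ]
dish 111 z 0.054 rect [ 457.8 -229.7] [48.2 59.5] 28.8 mean [ 463.5 -225.6]
case 90 z 0.073 rect [ 454.7 -233.1] [42.7 39.8] 23.4 mean [ 461.7 -230.7]
obj 133 z 0.104 rect [ 461.3 -231.3] [21.9 26.3] 19.9 mean [ 461.9 -229.9]
cup 241 z 0.007 rect [ 650.5 -238.4] [70.6 89.7] 1.2 mean [ 647.1 -227.9]
sq 538 z 0.007 rect [640.2 -13.5] [114.2 110.3] 25.5 mean [653.1 -14.7]
stand 588 z 0.006 rect [451.5 212.6] [149.7 127.7] 15.4 mean [456.6 217.3]
long 1762 z 0.006 rect [635.7 244.5] [165.2 207.2] 18.7 mean [649.3 244. ]
```

View pics/stk.png

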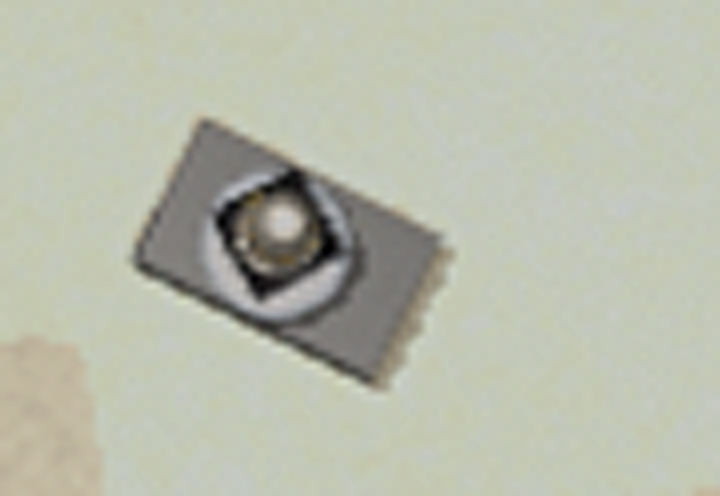

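The crop shows the stack with objective, case and dish nearly concentric and the box turned about 25°. The heights 32/54/74/119 mm and the sizes 66×108, 58, 40 and 25 mm match the specification. Now I'll refine the holders by colour and work out the first move.

```bash
cat >> h.py <<'E'
def ang():
    o=manip.get_obs(); w,x,y,z=o["tcp_rot"]; return o,2*np.degrees(np.arctan2(y,x))
def go(x,y,z,a=None):
    "row needed to reach world x,y,z (mm), tool-x heading a (deg)"
    o,a0=ang(); d=np.array([x,y,z])-1000*np.array(o["tool_pos"]); r=np.radians(a0)
    yaw=0 if a is None else -((a-a0+90)%180-90)
    print("t %.2f"%o["time"],"at",np.round(1000*o["tool_pos"],1),"a %.1f"%a0,"w %.1f"%(o["width"]*1000),"F",np.round(o["wrist_force"],1),"ff %.1f"%o["finger_force"],
     "\n row",np.round([(d[0]*np.cos(r)+d[1]*np.sin(r))/200,(d[0]*np.sin(r)-d[1]*np.cos(r))/200,-d[2]/200,yaw/45],4))
def plane(f,u,v,z):
    F=200/np.tan(np.radians(f["vertical_fov"])/2); T=np.array(f["world_from_camera"])
    c=np.stack([(u-f["cx"])/F,(v-f["cy"])/F,np.ones_like(u)],-1)@T[:3,:3].T
    return T[:3,3]+c*((z-T[2,3])/c[...,2:3])
def hold(f,box,name,z=.010):
    x0,x1,y0,y1=box; im=f["pixels"][y0:y1,x0:x1]; g=cv2.cvtColor(cv2.resize(im,None,fx=4,fy=4,interpolation=cv2.INTER_CUBIC),cv2.COLOR_BGR2LAB)
    bg=np.median(np.concatenate([g[:4].reshape(-1,3),g[-4:].reshape(-1,3)]),0); d=np.linalg.norm(g-bg,axis=-1)
    _,m=cv2.threshold(np.clip(d,0,255).astype(np.uint8),0,255,cv2.THRESH_OTSU)
    m=cv2.morphologyEx(m,cv2.MORPH_CLOSE,np.ones((15,15)))
    c=max(cv2.findContours(m,0,2)[0],key=cv2.contourArea)[:,0].astype(float)
    q=plane(f,(c[:,0]+.5)/4-.5+x0,(c[:,1]+.5)/4-.5+y0,z)[:,:2]*1000
    r=cv2.minAreaRect(cv2.convexHull(q.astype(np.float32))); print(name,np.round(r[0],1),np.round(r[1],1),round(r[2],1)); return r
E
python3 - <<'E'
from h import *
f=grab("top")
hold(f,(175,232,116,164),"long");hold(f,(262,298,123,158),"sq");hold(f,(329,358,129,158),"cup");hold(f,(188,228,178,218),"stand")
go(455,-236,200,28)
E
```

```text
long [646.2 236.1] [ 97.5 143. ] 5.0
sq [652.1 -19.9] [70.5 72.2] 14.5
cup [ 645.7 -232. ] [57.2 57.8] 42.4
stand [455.7 209.8] [89.4 88.2] 39.5
t 0.15 at [ 197.7 -512.8  238.7] a 21.1 w 85.5 F [1.  0.3 0.3] ff 0.0 
 row [ 1.698  -0.8291  0.1933 -0.154 ]
```

```bash
python3 -m inch '[[0.17,-0.083,0,0],[0.34,-0.166,0,0],[0.51,-0.249,0,0],[0.68,-0.332,0,0],[0.85,-0.415,0,0]]' 0; python3 -m inch '[[0.17,-0.083,0,0],[0.34,-0.166,0,0],[0.51,-0.249,0,0],[0.68,-0.332,0,0],[0.848,-0.414,0,-0.154]]'; python3 -m inch '[[0,0,0,0],[0,0,0,0],[0,0,0,0]]'; python3 - <<'E'
from h import *
f=grab("wrist","w1.png"); go(455,-236,200,28)
print(np.round(f["world_from_camera"],3).tolist(),f["vertical_fov"])
P=pts(f); np.savez("/tmp/w",P=P)
for n,a,c in(("objtop",.114,.124),("case",.071,.078),("dish",.051,.057),("box",.029,.036)):
    q=P[(P[...,2]>a)&(P[...,2]<c)&(abs(P[...,0]-.45)<.08)&(abs(P[...,1]+.24)<.08)]
    if len(q)>5: r=cv2.minAreaRect((q[:,:2]*1000).astype(np.float32));print(n,len(q),r)
E
```

```text
time: 0.57
tool_pos: [0.3273, -0.3731, 0.2391]
tcp_rot: [-0.0, 0.983, 0.183, -0.0]
wrist_force: [1.9, -0.2, 0.5]
width: 0.0856
finger_force: 0.0
time: 0.98
tool_pos: [0.456, -0.2346, 0.2392]
tcp_rot: [-0.0, 0.97, 0.242, -0.0]
wrist_force: [0.4, -1.1, 0.5]
width: 0.0858
finger_force: 0.0
time: 1.23
tool_pos: [0.4548, -0.2364, 0.239]
tcp_rot: [-0.0, 0.97, 0.242, -0.0]
wrist_force: [-0.3, -0.2, -0.1]
width: 0.0854
finger_force: 0.0
t 1.28 at [ 454.5 -237.   239.1] a 27.9 w 85.5 F [ 0.1 -1.2  0.3] ff 0.0 
 row [ 0.0046 -0.003   0.1955 -0.0015]
[[0.47, -0.843, -0.261, 0.523], [-0.883, -0.449, -0.14, -0.2], [0.001, 0.296, -0.955, 0.373], [0.0, 0.0, 0.0, 1.0]] 65.40748450219203
objtop 311 ((456.5228271484375, -233.0318145751953), (15.914493560791016, 17.473220825195312), 53.064292907714844)
case 713 ((455.6529541015625, -233.74000549316406), (40.014835357666016, 39.67205047607422), 28.966459274291992)
dish 762 ((452.36956787109375, -233.55252075195312), (59.20884704589844, 59.271881103515625), 72.72289276123047)
box 3074 ((452.7377624511719, -239.7830352783203), (109.65225982666016, 65.77906799316406), 64.31629943847656)
```

View pics/w1.png

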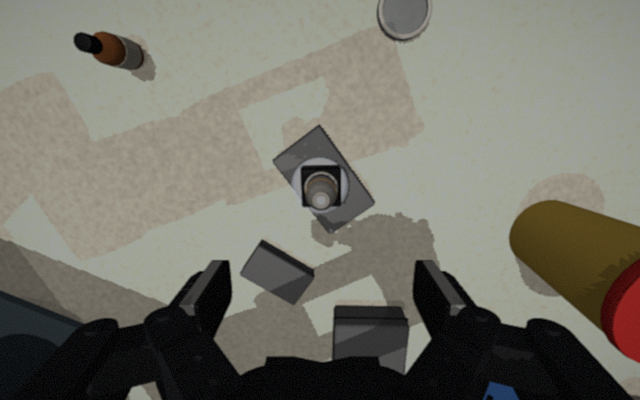

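The wrist view shows the stack under the gripper, with the objective nose at (320,200), the case square to the tool, and the fingertips at (220,265) and (425,265). It agrees with the top view to about 3 mm, so I use the mean: objective (456,-234.5). Next I descend.

```bash
python3 - <<'E'
from h import *
P=np.load("/tmp/w.npz")["P"]
for b in((195,235,255,320),(410,450,255,320)):
    q=P[b[2]:b[3],b[0]:b[1]].reshape(-1,3); q=q[(q[:,2]>.15)&(q[:,2]<.32)]; print(len(q),np.percentile(q[:,2],[0,1,5,50]))
go(456,-234.5,130,28); go(456,-234.5,89,28)
E
```

```text
1931 [0.24301027 0.2449926  0.24732928 0.26261226]
1972 [0.24310595 0.244901   0.24755968 0.26294914]
t 1.28 at [ 454.5 -237.   239.1] a 27.9 w 85.5 F [ 0.1 -1.2  0.3] ff 0.0 
 row [ 0.0125 -0.0073  0.5455 -0.0015]
t 1.28 at [ 454.5 -237.   239.1] a 27.9 w 85.5 F [ 0.1 -1.2  0.3] ff 0.0 
 row [ 0.0125 -0.0073  0.7505 -0.0015]
```

```bash
python3 -m inch '[[0.012,-0.007,0.15,0],[0.012,-0.007,0.3,0],[0.012,-0.007,0.45,0],[0.012,-0.007,0.6,0],[0.012,-0.007,0.7,0]]' 0 30|tail -3; python3 -m inch '[[0,0,0.05,0],[0,0,0.05,0],[0,0,0.05,0]]'|tail -5;python3 -m inch '[[0,0,0,0],[0,0,0,0],[0,0,0,0],[0,0,0,0],[0,0,0,0]]' 1 35; python3 -m inch '[[0,0,0,0],[0,0,0,0],[0,0,0,0],[0,0,0,0],[0,0,0,0]]'; python3 -c "
from h import *;go(456,-234.5,160,28)"
```

```text
wrist_force: [0.2, -0.1, -0.0]
width: 0.0854
finger_force: 0.0
tool_pos: [0.4562, -0.2351, 0.0896]
tcp_rot: [-0.0, 0.971, 0.241, -0.0]
wrist_force: [-0.2, -0.4, 0.9]
width: 0.0857
finger_force: 0.0
time: 2.37
tool_pos: [0.4568, -0.2341, 0.0901]
tcp_rot: [0.0, 0.97, 0.242, 0.0]
wrist_force: [-1.7, 3.1, 11.0]
width: 0.0271
finger_force: 33.7
time: 2.78
tool_pos: [0.4568, -0.2341, 0.0902]
tcp_rot: [0.0, 0.97, 0.242, 0.0]
wrist_force: [-2.1, 1.8, 6.1]
width: 0.0269
finger_force: 34.2
t 2.78 at [ 456.8 -234.1   90.2] a 28.0 w 26.9 F [-2.1  1.8  6.1] ff 34.2 
 row [-4.600e-03 -1.000e-04 -3.492e-01  4.000e-04]
```

```bash
python3 -m inch '[[0,0,-0.03,0],[0,0,-0.1,0],[0,0,-0.2,0],[0,0,-0.3,0],[0,0,-0.35,0]]'|sed -n 2,6p; python3 -m inch '[[0,0,0,0],[0,0,0,0]]'|tail -3;python3 - <<'E'
from h import *
f=grab("wrist","w2.png"); P=pts(f); im=f["pixels"]
go(646,-231,160,28)
m=(abs(P[...,0]-.646)<.045)&(abs(P[...,1]+.231)<.045); v,u=np.nonzero(m); print(u.min(),u.max(),v.min(),v.max())
g=(P[...,2]>.004)&(P[...,2]<.014)&m; q=P[g][:,:2]*1000
print(cv2.minAreaRect(q.astype(np.float32)),q.mean(0)); cv2.imwrite("pics/w2c.png",cv2.resize(im,(640,400)))
E
```

```text
tool_pos: [0.4573, -0.2346, 0.1616]
tcp_rot: [0.001, 0.97, 0.242, 0.001]
wrist_force: [0.8, 0.4, -0.2]
width: 0.0268
finger_force: 34.5
wrist_force: [0.2, 0.0, -0.7]
width: 0.0268
finger_force: 34.5
t 3.42 at [ 456.1 -233.7  158.6] a 28.0 w 26.7 F [-1.  -0.1 -0.6] ff 34.5 
 row [ 8.446e-01  4.341e-01 -7.100e-03  1.000e-04]
353 485 0 71
((630.9488525390625, -237.54266357421875), (17.301353454589844, 50.313838958740234), 27.877155303955078) [ 631.84963688 -237.05991444]
```

View pics/w2.png

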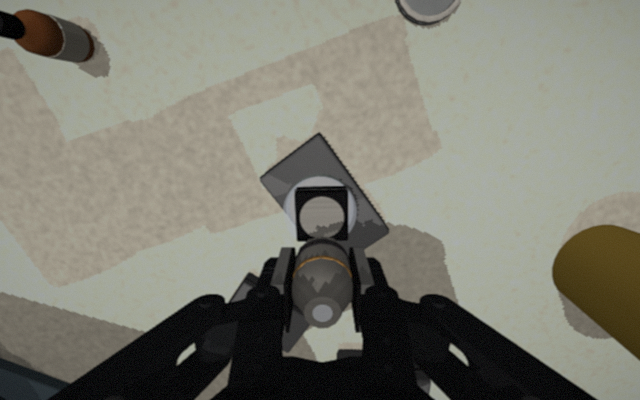

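The objective is held upright at (322,270) and the case with its steel disc is bare at (322,215). I carry it over the cup and check the cup's position there.

```bash
python3 -m inch '[[0.08,0.04,0,0],[0.2,0.103,0,0],[0.33,0.17,0,0],[0.46,0.236,0,0],[0.56,0.288,0,0]]'|sed -n 2p; python3 -m inch '[[0.1,0.05,0,0],[0.18,0.093,0,0],[0.24,0.123,0,0],[0.2846,0.1461,0,0],[0.2846,0.1461,0,0]]'|sed -n 2p; python3 -m inch '[[0,0,0.1,0],[0,0,0.25,0],[0,0,0.35,0],[0,0,0.35,0]]'|sed -n 2p; python3 - <<'E'
from h import *
f=grab("wrist"); P=pts(f)
m=(abs(P[...,0]-.646)<.045)&(abs(P[...,1]+.231)<.045); g=(P[...,2]>.0075)&(P[...,2]<.014)&m; q=(P[g][:,:2]*1000).astype(np.float32)
print(len(q),cv2.minAreaRect(q),cv2.minEnclosingCircle(q)); go(646,-231,40,28)
np.savez("/tmp/w",P=P)
cv2.imwrite("pics/w3.png",f["pixels"])
E
```

```text
tool_pos: [0.5836, -0.2317, 0.1573]
tool_pos: [0.6473, -0.2308, 0.1566]
tool_pos: [0.6419, -0.2294, 0.0825]
1294 ((650.6846923828125, -228.15777587890625), (50.73380661010742, 55.29812240600586), 21.649900436401367) ((648.6651000976562, -229.04571533203125), 27.842361450195312)
t 4.63 at [ 643.4 -230.1   85.4] a 28.0 w 26.6 F [-0.1 -0.8 -0.2] ff 34.6 
 row [ 0.0095  0.01    0.2269 -0.0003]
```

View pics/w3.png

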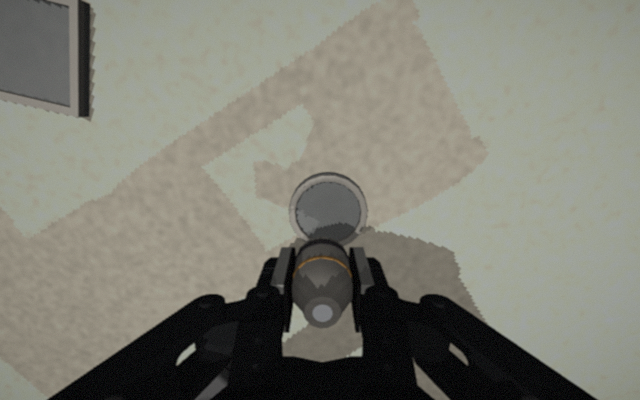

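The cup is ahead at (328,208), consistent within 3 mm across views; mean (647,-230.5). I lower the objective in steps.

```bash
python3 -m inch '[[0.013,0.01,0.05,0],[0.013,0.01,0.15,0],[0.013,0.01,0.22,0],[0.013,0.01,0.26,0],[0.013,0.01,0.26,0]]'|sed -n 2,4p; python3 -m inch '[[0,0,0,0],[0,0,0,0]]'|sed -n 4p; python3 -c "
from h import *;go(647,-230.5,21.2,28)"
```

```text
tool_pos: [0.6491, -0.2317, 0.0361]
tcp_rot: [-0.001, 0.97, 0.242, -0.001]
wrist_force: [-0.6, 0.4, -1.3]
wrist_force: [0.7, -0.4, 0.4]
t 5.22 at [ 650.6 -232.5   38.8] a 28.0 w 26.7 F [ 0.7 -0.4  0.4] ff 34.6 
 row [-0.0114 -0.0172  0.0881  0.    ]
```

```bash
python3 -m inch '[[0,0,0,0],[0,0,0,0],[0,0,0,0],[0,0,0,0],[0,0,0,0]]'|sed -n 2,4p; python3 -m inch '[[0,0,0,0],[0,0,0,0]]'|sed -n 2p;python3 -c "
from h import *;go(647,-230.5,21.2,28)"
```

```text
tool_pos: [0.6497, -0.232, 0.0375]
tcp_rot: [0.0, 0.97, 0.242, 0.0]
wrist_force: [0.2, 0.1, -1.4]
tool_pos: [0.6496, -0.2319, 0.0373]
t 5.80 at [ 649.6 -231.9   37.3] a 28.0 w 27.2 F [ 0.9  0.2 -1.2] ff 34.6 
 row [-0.0083 -0.0124  0.0805  0.0001]
```

```bash
python3 -m inch '[[-0.008,-0.012,0.02,0],[-0.008,-0.012,0.04,0],[-0.008,-0.012,0.055,0],[-0.008,-0.012,0.068,0],[-0.008,-0.012,0.072,0]]'|sed -n 4p; for i in 1 2; do :; done; python3 -m inch '[[0,0,0,0],[0,0,0,0],[0,0,0,0],[0,0,0,0],[0,0,0,0]]'|sed -n 2,4p; python3 -m inch '[[0,0,0.002,0],[0,0,0.004,0],[0,0,0.006,0],[0,0,0.008,0],[0,0,0.008,0]]'|sed -n 2,4p;python3 -m inch '[[0,0,0,0],[0,0,0,0],[0,0,0,0]]'|sed -n 2,4p
```

```text
wrist_force: [0.1, -0.3, -1.3]
tool_pos: [0.6472, -0.2306, 0.0231]
tcp_rot: [0.0, 0.97, 0.242, 0.0]
wrist_force: [-0.0, 0.3, -1.4]
tool_pos: [0.6471, -0.2306, 0.0213]
tcp_rot: [-0.0, 0.97, 0.242, -0.0]
wrist_force: [0.8, 0.0, -0.2]
tool_pos: [0.6471, -0.2306, 0.0213]
tcp_rot: [-0.0, 0.97, 0.242, -0.0]
wrist_force: [-0.8, -0.1, -0.5]
```

```bash
python3 -m inch '[[0,0,0.002,0],[0,0,0.003,0],[0,0,0.003,0],[0,0,0.003,0]]'|sed -n 2,4p; python3 -m inch '[[0,0,0,0],[0,0,0,0],[0,0,0,0]]' 0.55 |sed -n 2,6p;  python3 -m inch '[[0,0,0,0],[0,0,0,0],[0,0,0,0]]' 0 |sed -n 2,6p; python3 -m inch '[[0,0,-0.05,0],[0,0,-0.15,0],[0,0,-0.3,0],[0,0,-0.45,0],[0,0,-0.5,0]]' 0 |sed -n 2,6p;python3 -m inch '[[0,0,-0.15,0],[0,0,-0.25,0],[0,0,-0.3,0],[0,0,-0.3,0],[0,0,-0.3,0]]' 0 |sed -n 2p;  python3 -c "
from h import *
f=grab('wrist','w4.png');go(455.5,-234.5,180,28.5)"
```

```text
tool_pos: [0.6471, -0.2305, 0.0212]
tcp_rot: [0.0, 0.97, 0.242, 0.0]
wrist_force: [-2.6, 1.6, 4.5]
tool_pos: [0.6471, -0.2306, 0.0204]
tcp_rot: [-0.0, 0.97, 0.242, -0.0]
wrist_force: [-0.1, 0.2, -0.7]
width: 0.0386
finger_force: 0.0
tool_pos: [0.6471, -0.2305, 0.0206]
tcp_rot: [-0.0, 0.97, 0.242, -0.0]
wrist_force: [0.2, -0.9, 0.2]
width: 0.0731
finger_force: 0.0
tool_pos: [0.6495, -0.2317, 0.1268]
tcp_rot: [0.003, 0.97, 0.242, 0.003]
wrist_force: [0.9, -1.0, 0.9]
width: 0.0855
finger_force: 0.0
tool_pos: [0.647, -0.2305, 0.1806]
t 9.02 at [ 646.5 -230.2  179.3] a 28.0 w 85.7 F [-0.3 -1.1 -0.3] ff 0.0 
 row [-0.8532 -0.4293 -0.0035 -0.011 ]
```

View pics/w4.png

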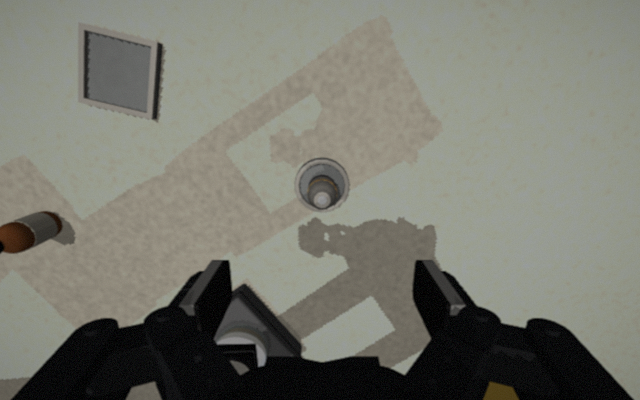

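The objective stands upright inside the cup at (322,188), and the square tray is at (120,70). I go back over the stack and measure the tray and case on the way.

```bash
python3 -m inch '[[-0.17,-0.086,0,0],[-0.34,-0.172,0,0],[-0.51,-0.257,0,0],[-0.68,-0.343,0,0],[-0.852,-0.429,0,-0.011]]'|sed -n 2p; python3 -m inch '[[0,0,0,0],[0,0,0,0],[0,0,0,0],[0,0,0,0],[0,0,0,0]]'|sed -n 2p; python3 - <<'E'
from h import *
im=cv2.imread("pics/w4.png")
f=grab("wrist"); P=pts(f)
for n,a,c in(("case",.071,.078),("dish",.051,.057)):
    q=P[(P[...,2]>a)&(P[...,2]<c)&(abs(P[...,0]-.45)<.08)&(abs(P[...,1]+.24)<.08)]
    r=cv2.minAreaRect((q[:,:2]*1000).astype(np.float32));print(n,len(q),np.median(q[:,2]),r)
go(455,-234.8,88,28.5)
E
```

```text
tool_pos: [0.4537, -0.2337, 0.1783]
tool_pos: [0.4574, -0.2349, 0.1803]
case 2273 0.07378514840411798 ((455.60089111328125, -233.8787841796875), (40.184200286865234, 39.76229476928711), 29.325218200683594)
dish 1057 0.05365953317136307 ((452.5038146972656, -233.7806854248047), (59.35078430175781, 59.27350997924805), 74.38365936279297)
t 9.90 at [ 457.3 -234.8  180.3] a 28.5 w 85.4 F [ 0.4 -0.2 -0.7] ff 0.0 
 row [-0.0102 -0.0058  0.4615  0.001 ]
```

```bash
python3 -m inch '[[-0.01,-0.006,0.15,0],[-0.01,-0.006,0.3,0],[-0.01,-0.006,0.45,0],[-0.01,-0.006,0.53,0],[-0.01,-0.006,0.56,0]]' |sed -n 2p; python3 -m inch '[[0,0,0,0],[0,0,0,0],[0,0,0,0],[0,0,0,0],[0,0,0,0]]'|sed -n 2,4p;python3 -m inch '[[0,0,0,0],[0,0,0,0],[0,0,0,0],[0,0,0,0],[0,0,0,0]]' 1 30|sed -n 2,6p; python3 -m inch '[[0,0,0,0],[0,0,0,0],[0,0,0,0],[0,0,0,0],[0,0,0,0]]'|sed -n 2,6p;python3 -m inch '[[0,0,-0.01,0],[0,0,-0.03,0],[0,0,-0.07,0],[0,0,-0.14,0],[0,0,-0.2,0]]'|sed -n 2,6p; python3 -m inch '[[0,0,-0.06,0],[0,0,-0.12,0],[0,0,-0.18,0],[0,0,-0.2,0],[0,0,-0.2,0]]'|sed -n 2,6p; python3 - <<'E'
from h import *
f=grab("wrist","w5.png"); go(654,-18,148,None); f=grab("top"); hold(f,(262,298,123,158),"sq")
E
```

```text
tool_pos: [0.453, -0.2333, 0.0656]
tool_pos: [0.4548, -0.2352, 0.0699]
tcp_rot: [0.001, 0.969, 0.246, 0.001]
wrist_force: [-0.8, 0.3, 0.0]
tool_pos: [0.4542, -0.2348, 0.069]
tcp_rot: [0.0, 0.969, 0.246, 0.0]
wrist_force: [0.2, -0.1, 3.8]
width: 0.0393
finger_force: 30.8
tool_pos: [0.4542, -0.2348, 0.069]
tcp_rot: [0.0, 0.969, 0.246, 0.0]
wrist_force: [-1.2, 1.3, 5.9]
width: 0.0391
finger_force: 30.9
tool_pos: [0.4539, -0.2346, 0.1094]
tcp_rot: [-0.0, 0.969, 0.246, -0.0]
wrist_force: [-0.2, -0.3, 0.3]
width: 0.0392
finger_force: 30.3
tool_pos: [0.4547, -0.2352, 0.1501]
tcp_rot: [0.001, 0.969, 0.246, 0.001]
wrist_force: [0.3, 1.0, -0.4]
width: 0.039
finger_force: 30.3
t 12.45 at [ 454.3 -234.9  149.2] a 28.5 w 39.5 F [ 1.1 -0.3 -0.3] ff 30.3 
 row [ 1.3951 -0.4764  0.0059  0.    ]
sq [651.9 -19.9] [71.  70.7] 13.2
```

View pics/w5.png

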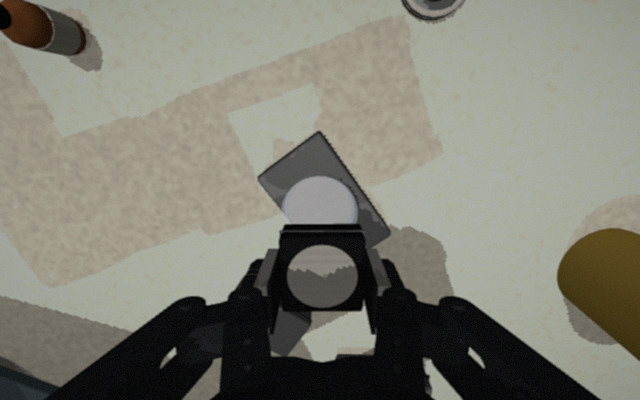

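The case is held level at (322,275) and the dish is left on the box at (318,200). I carry it to the square tray.

```bash
python3 -m inch '[[0.08,-0.027,0,0],[0.22,-0.075,0,0],[0.38,-0.13,0,0],[0.54,-0.184,0,0],[0.69,-0.236,0,0]]'|sed -n 2p; python3 -m inch '[[0.16,-0.055,0,0.05],[0.31,-0.106,0,0.12],[0.46,-0.157,0,0.2],[0.59,-0.2,0,0.28],[0.66,-0.225,0,0.34]]'|sed -n 2p; python3 -m inch '[[0,0,0,0],[0,0,0,0],[0,0,0,0],[0,0,0,0],[0,0,0,0]]'|sed -n 2,6p; python3 - <<'E'
from h import *
f=grab("wrist","w6.png"); P=pts(f)
m=(abs(P[...,0]-.653)<.06)&(abs(P[...,1]+.02)<.06)&(P[...,2]<.014)&(P[...,2]>.0075)
q=(P[m][:,:2]*1000).astype(np.float32); print(len(q),cv2.minAreaRect(q)); go(653.5,-18.5,40,13)
E
```

```text
tool_pos: [0.5532, -0.1259, 0.1476]
tool_pos: [0.6485, -0.022, 0.1471]
tool_pos: [0.6467, -0.0259, 0.1486]
tcp_rot: [0.0, 0.993, 0.114, -0.0]
wrist_force: [-0.5, 0.1, 0.3]
width: 0.0392
finger_force: 30.3
1632 ((654.7346801757812, -14.566108703613281), (68.6616439819336, 68.13307189941406), 14.77911376953125)
t 13.80 at [646.8 -25.9 148.8] a 13.1 w 39.0 F [-0.1  0.1 -0.5] ff 30.3 
 row [ 0.0409 -0.0282  0.5439  0.0031]
```

View pics/w6.png

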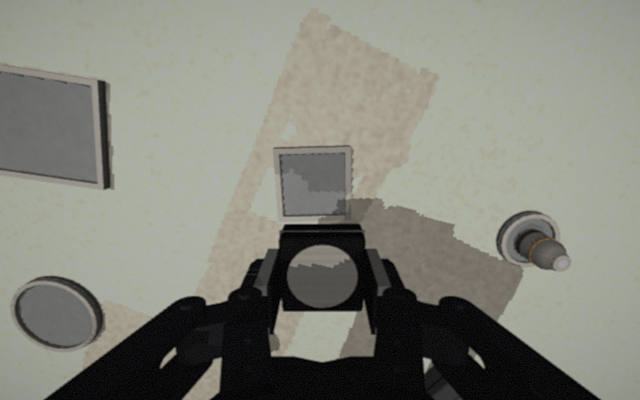

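The tray is ahead at (313,182), and both views agree: about (653.5,-17), 14°. I lower in steps.

```bash
python3 -m inch '[[0.0425,-0.035,0.05,-0.02],[0.0425,-0.035,0.17,-0.02],[0.0425,-0.035,0.3,-0.02],[0.0425,-0.035,0.43,-0.02],[0.0425,-0.035,0.54,-0.02]]'|sed -n 2p; python3 -m inch '[[0,0,0,0],[0,0,0,0],[0,0,0,0],[0,0,0,0],[0,0,0,0]]'|sed -n 2,4p;python3 -m inch '[[0,0,0.02,0],[0,0,0.04,0],[0,0,0.06,0],[0,0,0.075,0],[0,0,0.085,0]]'|sed -n 2,4p; python3 -m inch '[[0,0,0,0],[0,0,0,0],[0,0,0,0],[0,0,0,0],[0,0,0,0]]'|sed -n 2,4p;python3 -c "
from h import *;go(653.5,-17.2,20,14)"
```

```text
tool_pos: [0.6535, -0.0156, 0.0385]
tool_pos: [0.6554, -0.0163, 0.0427]
tcp_rot: [0.001, 0.992, 0.123, 0.002]
wrist_force: [0.5, -0.1, -0.2]
tool_pos: [0.6536, -0.0161, 0.023]
tcp_rot: [-0.0, 0.992, 0.123, -0.0]
wrist_force: [0.3, -0.3, 0.1]
tool_pos: [0.6542, -0.0161, 0.0239]
tcp_rot: [0.0, 0.992, 0.123, 0.0]
wrist_force: [0.5, -0.1, 0.3]
t 15.47 at [654.2 -16.1  23.9] a 14.1 w 39.5 F [ 0.5 -0.1  0.3] ff 30.5 
 row [-0.0045  0.0044  0.0196  0.0022]
```

```bash
python3 -m inch '[[-0.004,0.004,0.004,0],[-0.004,0.004,0.008,0],[-0.004,0.004,0.012,0],[-0.004,0.004,0.016,0],[-0.004,0.004,0.016,0]]'|sed -n 2,4p; python3 -m inch '[[0,0,0,0],[0,0,0,0],[0,0,0,0],[0,0,0,0]]'|sed -n 2,4p; python3 -m inch '[[0,0,0.002,0],[0,0,0.004,0],[0,0,0.005,0],[0,0,0.005,0],[0,0,0.005,0]]'|sed -n 2,4p
```

```text
tool_pos: [0.6533, -0.017, 0.0202]
tcp_rot: [-0.0, 0.992, 0.123, -0.0]
wrist_force: [-0.4, -0.7, -1.2]
tool_pos: [0.6535, -0.0171, 0.0206]
tcp_rot: [0.0, 0.992, 0.123, 0.0]
wrist_force: [-0.2, 0.7, -1.0]
tool_pos: [0.6536, -0.0171, 0.0201]
tcp_rot: [0.0, 0.992, 0.123, 0.0]
wrist_force: [-1.7, -0.1, 5.6]
```

```bash
python3 -m inch '[[0,0,0,0],[0,0,0,0],[0,0,0,0]]' 0.4 |sed -n 2,6p;  python3 -m inch '[[0,0,0,0],[0,0,0,0],[0,0,0,0]]' 0 |sed -n 5,6p; python3 -m inch '[[0,0,-0.05,0],[0,0,-0.15,0],[0,0,-0.3,0],[0,0,-0.45,0],[0,0,-0.55,0]]' 0 |sed -n 2,6p;python3 -m inch '[[0,0,-0.1,0],[0,0,-0.2,0],[0,0,-0.25,0],[0,0,-0.25,0],[0,0,-0.25,0]]' 0 |sed -n 2p;  python3 -c "
from h import *
f=grab('wrist','w7.png');go(452.5,-235,180,28.5)"
```

```text
tool_pos: [0.6534, -0.0171, 0.0192]
tcp_rot: [-0.0, 0.992, 0.123, -0.0]
wrist_force: [-0.6, -0.1, -0.7]
width: 0.0511
finger_force: 0.0
width: 0.0837
finger_force: 0.0
tool_pos: [0.6545, -0.0172, 0.1333]
tcp_rot: [0.001, 0.992, 0.123, 0.002]
wrist_force: [1.6, 0.7, 0.9]
width: 0.0856
finger_force: 0.0
tool_pos: [0.6535, -0.0171, 0.1799]
t 18.02 at [652.9 -16.9 178.6] a 14.1 w 84.8 F [0.7 0.6 0.4] ff 0.0 
 row [-1.2373  0.8134 -0.0069 -0.32  ]
```

View pics/w7.png

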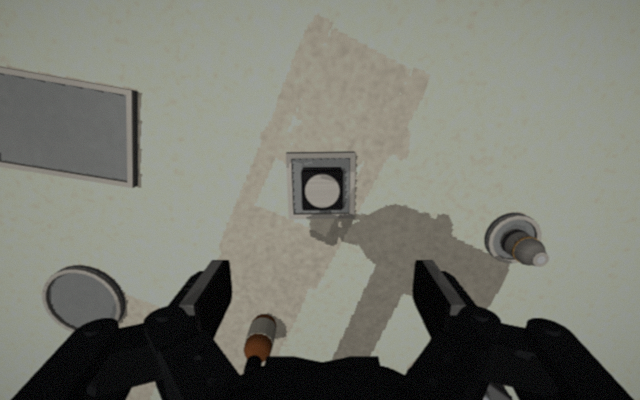

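The case lies flat in the tray at (322,188), and the bottle at (260,340) is untouched. I go back for the dish.

```bash
python3 -m inch '[[-0.15,0.1,0,0],[-0.3,0.2,0,0],[-0.45,0.3,0,0],[-0.6,0.4,0,0],[-0.75,0.49,0,0]]' |sed -n 2p; python3 -m inch '[[-0.15,0.1,0,0],[-0.3,0.2,0,0],[-0.4,0.27,0,0],[-0.487,0.323,0,0],[-0.487,0.323,0,0]]' |sed -n 2p; python3 -m inch '[[0,0,0,0],[0,0,0,0],[0,0,0,0],[0,0,0,0],[0,0,0,0]]'|sed -n 2p; python3 - <<'E'
from h import *
f=grab("wrist"); P=pts(f)
for n,a,c in(("dish",.050,.058),("box",.029,.036)):
    q=P[(P[...,2]>a)&(P[...,2]<c)&(abs(P[...,0]-.45)<.08)&(abs(P[...,1]+.24)<.08)]
    q2=(q[:,:2]*1000).astype(np.float32);print(n,len(q),np.median(q[:,2]),cv2.minAreaRect(q2),cv2.minEnclosingCircle(q2))
go(452.5,-235,44,14)
E
```

```text
tool_pos: [0.5297, -0.1493, 0.1775]
tool_pos: [0.45, -0.2369, 0.1778]
tool_pos: [0.4536, -0.2342, 0.1793]
dish 3567 0.053675387245455064 ((452.7140197753906, -233.89883422851562), (59.30281448364258, 59.58749008178711), 14.743499755859375) ((452.3197937011719, -234.0498046875), 30.20048713684082)
box 4304 0.03160290574123098 ((452.923095703125, -239.7281951904297), (109.49858856201172, 65.79328155517578), 64.4296875) ((453.5420837402344, -239.84158325195312), 61.9245491027832)
t 19.32 at [ 453.5 -234.3  179.3] a 14.2 w 85.1 F [-0.4  0.9  0. ] ff 0.0 
 row [-0.0058  0.0019  0.6767  0.0039]
```

```bash
python3 -m inch '[[-0.006,0.001,0.15,0],[-0.006,0.001,0.3,0],[-0.006,0.001,0.45,0],[-0.006,0.001,0.58,0],[-0.006,0.001,0.64,0]]' |sed -n 2p; python3 -m inch '[[0,0,0.02,0],[0,0,0.03,0],[0,0,0.03,0],[0,0,0.03,0],[0,0,0.03,0]]'|sed -n 2,4p;python3 -m inch '[[0,0,0,0],[0,0,0,0],[0,0,0,0],[0,0,0,0]]'|sed -n 2,4p;python3 -m inch '[[0,0,0,0],[0,0,0,0],[0,0,0,0],[0,0,0,0],[0,0,0,0]]' 1 35|sed -n 2,6p; python3 -m inch '[[0,0,0,0],[0,0,0,0],[0,0,0,0],[0,0,0,0],[0,0,0,0]]'|sed -n 2,6p;python3 -m inch '[[0,0,-0.01,0],[0,0,-0.03,0],[0,0,-0.07,0],[0,0,-0.14,0],[0,0,-0.2,0]]'|sed -n 2,6p; python3 -m inch '[[0,0,-0.08,0],[0,0,-0.18,0],[0,0,-0.28,0],[0,0,-0.38,0],[0,0,-0.42,0]]'|sed -n 2,6p; python3 -m inch '[[0,0,0,0],[0,0,0,0],[0,0,0,0],[0,0,0,0],[0,0,0,0]]'|sed -n 2,6p; python3 - <<'E'
from h import *
f=grab("wrist","w8.png"); go(456.5,212,170,None)
P=pts(f)
q=P[(P[...,2]>.12)&(P[...,2]<.16)&(np.hypot(P[...,0]-.452,P[...,1]+.235)<.034)&(f["pixels"].mean(-1)>110)]
if len(q)>20: A=np.c_[q[:,:2]-q[:,:2].mean(0),np.ones(len(q))]; print(len(q),np.linalg.lstsq(A,q[:,2],rcond=None)[0])
E
```

```text
tool_pos: [0.4506, -0.2338, 0.0484]
tool_pos: [0.4528, -0.2361, 0.0467]
tcp_rot: [0.001, 0.992, 0.123, 0.001]
wrist_force: [0.7, 0.1, -0.1]
tool_pos: [0.4521, -0.2356, 0.0458]
tcp_rot: [0.0, 0.992, 0.123, 0.0]
wrist_force: [-0.3, 0.5, 0.8]
tool_pos: [0.452, -0.2356, 0.0459]
tcp_rot: [0.0, 0.992, 0.123, 0.0]
wrist_force: [-1.8, 0.7, 6.2]
width: 0.0585
finger_force: 37.0
tool_pos: [0.452, -0.2356, 0.0459]
tcp_rot: [0.0, 0.992, 0.123, 0.0]
wrist_force: [-1.2, 0.7, 4.7]
width: 0.059
finger_force: 37.0
tool_pos: [0.4519, -0.2354, 0.0863]
tcp_rot: [-0.0, 0.992, 0.123, -0.0]
wrist_force: [0.4, 0.5, -0.4]
width: 0.0585
finger_force: 37.7
tool_pos: [0.4531, -0.2364, 0.1728]
tcp_rot: [0.002, 0.992, 0.123, 0.002]
wrist_force: [-0.0, -0.6, 0.3]
width: 0.0584
finger_force: 37.7
tool_pos: [0.4514, -0.2351, 0.1683]
tcp_rot: [-0.001, 0.992, 0.123, -0.001]
wrist_force: [0.6, 0.7, -0.4]
width: 0.0585
finger_force: 37.7
t 22.62 at [ 451.5 -235.2  168.5] a 14.1 w 58.1 F [-0.7 -0.8 -0.8] ff 37.7 
 row [ 0.5685 -2.1625 -0.0077  0.    ]
57 [0.77651441 0.92323399 0.15706666]
```

View pics/w8.png

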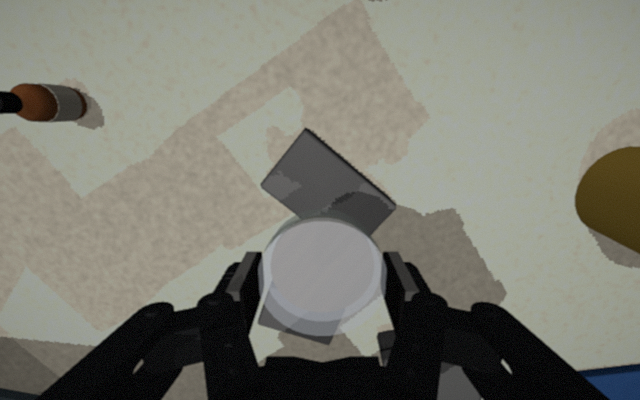

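The dish is held level at (322,270). I carry it to the stand, well above the bottle.

```bash
python3 -m inch '[[0.02,-0.076,0,0],[0.06,-0.228,0,0],[0.1,-0.38,0,0],[0.145,-0.55,0,0],[0.19,-0.72,0,0]]'|sed -n 2p; python3 -m inch '[[0.04,-0.16,0,0],[0.08,-0.31,0,0],[0.12,-0.46,0,0],[0.16,-0.61,0,0],[0.2,-0.76,0,0]]'|sed -n 2p; python3 -m inch '[[0.04,-0.15,0,0],[0.07,-0.28,0,0],[0.1,-0.4,0,0],[0.12,-0.49,0,0],[0.14,-0.55,0,0]]'|sed -n 2p;python3 -m inch '[[0,0,0,0],[0,0,0,0],[0,0,0,0],[0,0,0,0],[0,0,0,0]]'|sed -n 2,6p; python3 - <<'E'
from h import *
f=grab("wrist"); P=pts(f)
m=(abs(P[...,0]-.4565)<.07)&(abs(P[...,1]-.212)<.07)&(P[...,2]<.014)&(P[...,2]>.0075)
q=(P[m][:,:2]*1000).astype(np.float32); print(len(q),cv2.minEnclosingCircle(q),cv2.minAreaRect(q)); go(456.5,212,24,None)
E
```

```text
tool_pos: [0.4531, -0.0846, 0.1691]
tool_pos: [0.4546, 0.0728, 0.1693]
tool_pos: [0.4545, 0.1866, 0.1692]
tool_pos: [0.4559, 0.1834, 0.1695]
tcp_rot: [0.0, 0.993, 0.122, -0.0]
wrist_force: [1.1, 0.7, -0.5]
width: 0.0585
finger_force: 37.7
1141 ((456.14990234375, 216.5835418701172), 43.77073669433594) ((459.0099792480469, 218.6218719482422), (79.91153717041016, 87.17520904541016), 34.807762145996094)
t 24.33 at [455.9 183.4 169.5] a 14.0 w 58.3 F [-0.2  0.  -0.8] ff 37.7 
 row [ 0.0375 -0.1382  0.7275  0.    ]
```

Stand is at about (456.3,214.5) from the wrist, scene and top views. I lower in steps.

```bash
python3 -m inch '[[0.01,-0.04,0.02,0],[0.025,-0.09,0.1,0],[0.04,-0.15,0.25,0],[0.04,-0.15,0.4,0],[0.04,-0.15,0.54,0]]'|sed -n 2p; python3 -m inch '[[0,0,0.05,0],[0,0,0.09,0],[0,0,0.09,0],[0,0,0.09,0],[0,0,0.09,0]]'|sed -n 2,4p;python3 -m inch '[[0,0,0,0],[0,0,0,0],[0,0,0,0],[0,0,0,0]]'|sed -n 2,4p; python3 - <<'E'
from h import *
f=grab("wrist","w9.png"); P=pts(f)
m=(abs(P[...,0]-.4565)<.07)&(abs(P[...,1]-.212)<.07)&(P[...,2]<.014)&(P[...,2]>.0075)
q=(P[m][:,:2]*1000).astype(np.float32); print(len(q),cv2.minEnclosingCircle(q)); go(456.3,214.5,19.5,None)
E
```

```text
tool_pos: [0.4563, 0.2159, 0.0603]
tool_pos: [0.4577, 0.2153, 0.0449]
tcp_rot: [-0.0, 0.992, 0.123, 0.001]
wrist_force: [0.0, 0.4, -0.0]
tool_pos: [0.4566, 0.2152, 0.0441]
tcp_rot: [-0.0, 0.992, 0.123, 0.001]
wrist_force: [0.0, -0.8, -0.8]
2014 ((457.2962646484375, 216.74571228027344), 43.66816711425781)
t 25.55 at [456.5 215.2  43.9] a 14.1 w 58.3 F [-0.9  0.3 -0.7] ff 37.9 
 row [-0.002   0.0029  0.122   0.    ]
```

View pics/w9.png

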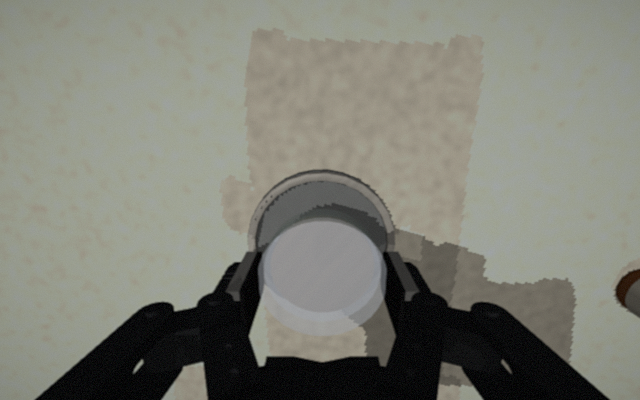

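The stand spans columns 248–395 and the dish is centred at column 322, so the sides line up. I lower to the floor.

```bash
python3 -m inch '[[0,0,0.03,0],[0,0,0.06,0],[0,0,0.085,0],[0,0,0.105,0],[0,0,0.112,0]]'|sed -n 2p; python3 -m inch '[[0,0,0,0],[0,0,0,0],[0,0,0,0],[0,0,0,0],[0,0,0,0]]'|sed -n 2,4p; python3 -m inch '[[0,0,0.002,0],[0,0,0.004,0],[0,0,0.006,0],[0,0,0.008,0],[0,0,0.008,0]]'|sed -n 2,4p; python3 -m inch '[[0,0,0,0],[0,0,0,0],[0,0,0,0],[0,0,0,0],[0,0,0,0]]'|sed -n 2,4p
```

```text
tool_pos: [0.4556, 0.2149, 0.02]
tool_pos: [0.4566, 0.2152, 0.0214]
tcp_rot: [-0.0, 0.992, 0.123, 0.0]
wrist_force: [-0.1, 0.4, -0.7]
tool_pos: [0.4563, 0.2151, 0.0194]
tcp_rot: [0.0, 0.992, 0.123, -0.0]
wrist_force: [-0.3, 0.1, -1.1]
tool_pos: [0.4564, 0.2151, 0.0196]
tcp_rot: [-0.0, 0.992, 0.123, 0.0]
wrist_force: [-0.2, -0.1, -1.2]
```

```bash
python3 -m inch '[[0,0,0.001,0],[0,0,0.003,0],[0,0,0.005,0],[0,0,0.005,0],[0,0,0.005,0]]'|sed -n 2,4p; python3 -m inch '[[0,0,0,0],[0,0,0,0]]'|sed -n 2,4p
```

```text
tool_pos: [0.4564, 0.2151, 0.0189]
tcp_rot: [-0.0, 0.992, 0.123, 0.0]
wrist_force: [-1.1, -0.3, 6.0]
tool_pos: [0.4564, 0.2151, 0.0189]
tcp_rot: [-0.0, 0.992, 0.123, 0.0]
wrist_force: [-1.6, -0.2, 6.0]
```

```bash
python3 -m inch '[[0,0,0,0],[0,0,0,0],[0,0,0,0]]' 0.25 |sed -n 2,6p;  python3 -m inch '[[0,0,0,0],[0,0,0,0],[0,0,0,0]]' 0 |sed -n 5,6p; python3 -m inch '[[0,0,-0.03,0],[0,0,-0.1,0],[0,0,-0.25,0],[0,0,-0.4,0],[0,0,-0.55,0]]' 0 |sed -n 2,6p;python3 -m inch '[[0,0,-0.1,0],[0,0,-0.2,0],[0,0,-0.25,0],[0,0,-0.25,0],[0,0,-0.25,0]]' 0 |sed -n 2p;  python3 - <<'E'
from h import *
f=grab('wrist','w10.png');go(452.3,-240.8,180,64.4); P=pts(f)
m=(abs(P[...,0]-.648)<.1)&(abs(P[...,1]-.24)<.1)&(P[...,2]<.014)&(P[...,2]>.0075)
v,u=np.nonzero(m); q=(P[m][:,:2]*1000).astype(np.float32); print(len(q),cv2.minAreaRect(q),u.min(),u.max(),v.min(),v.max())
q=P[(P[...,2]>.02)&(P[...,2]<.035)&(abs(P[...,0]-.456)<.05)&(abs(P[...,1]-.215)<.05)]; print(len(q),np.median(q[:,2]),cv2.minEnclosingCircle((q[:,:2]*1000).astype(np.float32)))
q=P[(P[...,2]>.0075)&(P[...,2]<.014)&(abs(P[...,0]-.456)<.05)&(abs(P[...,1]-.215)<.05)]; print(len(q),cv2.minEnclosingCircle((q[:,:2]*1000).astype(np.float32)))
E
```

```text
tool_pos: [0.4564, 0.2151, 0.0184]
tcp_rot: [-0.0, 0.992, 0.123, -0.0]
wrist_force: [-1.1, 0.6, -0.4]
width: 0.064
finger_force: 0.0
width: 0.0851
finger_force: 0.0
tool_pos: [0.4559, 0.215, 0.1299]
tcp_rot: [0.0, 0.992, 0.123, -0.0]
wrist_force: [1.1, 0.6, -0.4]
width: 0.0853
finger_force: 0.0
tool_pos: [0.4563, 0.2151, 0.1785]
t 29.18 at [455.7 215.  177.6] a 14.1 w 85.2 F [-0.6 -0.7 -1.1] ff 0.0 
 row [-0.5715  2.2061 -0.0121 -1.1178]
1388 ((605.9599609375, 236.5552978515625), (29.32758903503418, 140.60482788085938), 14.112040519714355) 259 424 0 38
3053 0.0266762408607934 ((456.9703369140625, 216.15673828125), 30.121723175048828)
1239 ((456.0693359375, 216.5315399169922), 43.879581451416016)
```

View pics/w10.png

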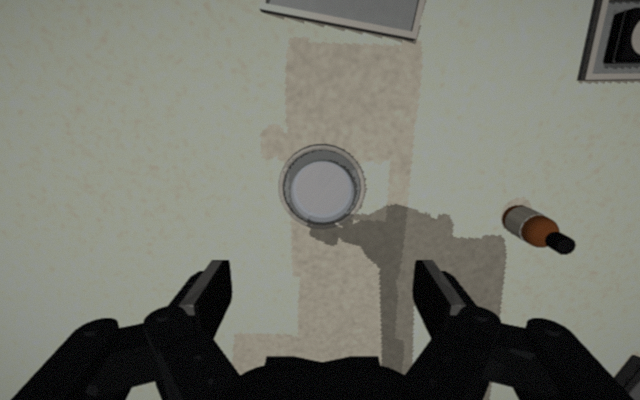

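The dish sits centred in the stand at (322,188), within 1 mm. I return to the box.

```bash
python3 -m inch '[[-0.05,0.19,0,0],[-0.1,0.38,0,0],[-0.15,0.57,0,0],[-0.2,0.76,0,0],[-0.25,0.95,0,0]]' |sed -n 2p; python3 -m inch '[[-0.05,0.19,0,0],[-0.1,0.38,0,0],[-0.15,0.57,0,0],[-0.2,0.76,0,0],[-0.25,0.95,0,0]]' |sed -n 2p; python3 -m inch '[[-0.04,0.15,0,-0.14],[-0.07,0.306,0,-0.28],[-0.07,0.306,0,-0.42],[-0.07,0.306,0,-0.56],[-0.07,0.306,0,-0.7]]' |sed -n 2p; python3 -m inch '[[0,0,0,-0.14],[0,0,0,-0.28],[0,0,0,-0.418],[0,0,0,-0.418],[0,0,0,-0.418]]'|sed -n 2p;  python3 -m inch '[[0,0,0,0],[0,0,0,0],[0,0,0,0],[0,0,0,0],[0,0,0,0]]'|sed -n 2p; python3 - <<'E'
from h import *
f=grab("wrist"); P=pts(f)
q=P[(P[...,2]>.029)&(P[...,2]<.036)&(abs(P[...,0]-.45)<.08)&(abs(P[...,1]+.24)<.08)]
print(len(q),np.median(q[:,2]),cv2.minAreaRect((q[:,:2]*1000).astype(np.float32)))
go(452.3,-240.8,13,64.4); f=grab("top"); S=pts(f)[178:224,318:375].reshape(-1,3); hold(f,(175,232,116,164),"long")
E
```

```text
tool_pos: [0.4527, 0.0174, 0.1768]
tool_pos: [0.4506, -0.1792, 0.1767]
tool_pos: [0.4521, -0.2408, 0.1762]
tool_pos: [0.4526, -0.24, 0.177]
tool_pos: [0.4533, -0.2406, 0.1786]
7813 0.031682098106262435 ((452.73077392578125, -239.69337463378906), (109.06285858154297, 65.81074523925781), 64.2974624633789)
t 31.32 at [ 453.3 -240.6  178.6] a 64.4 w 85.3 F [-0.2 -0.6  0.4] ff 0.0 
 row [-3.100e-03 -3.900e-03  8.278e-01 -4.000e-04]
long [645.9 236. ] [ 97.3 143.6] 5.4
```

```bash
python3 -m inch '[[0.001,-0.0045,0.16,0],[0.001,-0.0045,0.32,0],[0.001,-0.0045,0.48,0],[0.001,-0.0045,0.64,0],[0.001,-0.0045,0.72,0]]' |sed -n 2p; python3 -m inch '[[0,0,0.04,0],[0,0,0.08,0],[0,0,0.1,0],[0,0,0.1,0],[0,0,0.1,0]]'|sed -n 2,4p;python3 -m inch '[[0,0,0,0],[0,0,0,0],[0,0,0,0],[0,0,0,0]]'|sed -n 2,4p;python3 -m inch '[[0,0,0,0],[0,0,0,0],[0,0,0,0],[0,0,0,0],[0,0,0,0]]' 1 55|sed -n 2,6p; python3 -m inch '[[0,0,0,0],[0,0,0,0],[0,0,0,0],[0,0,0,0],[0,0,0,0]]'|sed -n 2,6p;python3 -m inch '[[0,0,-0.01,0],[0,0,-0.03,0],[0,0,-0.07,0],[0,0,-0.14,0],[0,0,-0.2,0]]'|sed -n 2,6p; python3 -m inch '[[0,0,-0.1,0],[0,0,-0.22,0],[0,0,-0.36,0],[0,0,-0.48,0],[0,0,-0.55,0]]'|sed -n 2,6p; python3 -m inch '[[0,0,0,0],[0,0,0,0],[0,0,0,0],[0,0,0,0],[0,0,0,0]]'|sed -n 2,6p; python3 - <<'E'
from h import *
f=grab("wrist","w11.png"); go(600,236,165,None)
E
```

```text
tool_pos: [0.4509, -0.2386, 0.0313]
tool_pos: [0.4532, -0.2405, 0.0154]
tcp_rot: [0.001, 0.846, 0.533, 0.0]
wrist_force: [-0.8, -0.5, 0.2]
tool_pos: [0.4528, -0.2402, 0.015]
tcp_rot: [0.0, 0.846, 0.533, 0.0]
wrist_force: [-0.5, -0.5, -0.4]
tool_pos: [0.4527, -0.2401, 0.015]
tcp_rot: [0.0, 0.846, 0.533, 0.0]
wrist_force: [-1.0, 0.8, 6.1]
width: 0.0649
finger_force: 61.5
tool_pos: [0.4527, -0.2401, 0.015]
tcp_rot: [0.0, 0.846, 0.533, 0.0]
wrist_force: [-0.4, 0.3, 4.6]
width: 0.0645
finger_force: 61.5
tool_pos: [0.4523, -0.2398, 0.0552]
tcp_rot: [-0.0, 0.846, 0.533, -0.0]
wrist_force: [1.0, -0.3, -2.0]
width: 0.065
finger_force: 61.0
tool_pos: [0.4534, -0.2406, 0.168]
tcp_rot: [0.002, 0.846, 0.533, 0.001]
wrist_force: [-0.4, -1.3, -2.2]
width: 0.0649
finger_force: 61.1
tool_pos: [0.4518, -0.2394, 0.1631]
tcp_rot: [-0.001, 0.846, 0.533, -0.0]
wrist_force: [-0.1, -0.1, -0.9]
width: 0.0652
finger_force: 61.1
t 34.67 at [ 452.  -239.5  163.3] a 64.4 w 64.7 F [-0.1 -0.3 -0.6] ff 61.1 
 row [ 2.4642 -0.3597 -0.0087  0.    ]
```

```bash
python3 -m inch '[[0.07,0.002,0,0],[0.2,0.005,0,0],[0.36,0.009,0,0],[0.53,0.013,0,0],[0.7,0.017,0,0]]'|sed -n 2p; python3 -m inch '[[0.16,0.004,0,0],[0.32,0.008,0,0],[0.47,0.011,0,0],[0.62,0.015,0,0],[0.77,0.018,0,0]]'|sed -n 2p; python3 -m inch '[[0.15,0.004,0,-0.08],[0.28,0.007,0,-0.2],[0.4,0.01,0,-0.32],[0.5,0.012,0,-0.44],[0.56,0.014,0,-0.56]]'|sed -n 2p;python3 -m inch '[[0,0,0,-0.07],[0,0,0,-0.12],[0,0,0,-0.13],[0,0,0,-0.13],[0,0,0,-0.13]]'|sed -n 2p;python3 -m inch '[[0,0,0,0],[0,0,0,0],[0,0,0,0],[0,0,0,0],[0,0,0,0]]'|sed -n 2,6p; python3 - <<'E'
from h import *
f=grab("wrist","w12.png"); P=pts(f)
m=(abs(P[...,0]-.648)<.1)&(abs(P[...,1]-.24)<.1)&(P[...,2]<.014)&(P[...,2]>.0075)
v,u=np.nonzero(m); q=(P[m][:,:2]*1000).astype(np.float32); print(len(q),cv2.minAreaRect(q),u.min(),u.max(),v.min(),v.max())
go(648,238,165,95.4)
E
```

```text
tool_pos: [0.5162, -0.1141, 0.1638]
tool_pos: [0.586, 0.0237, 0.1636]
tool_pos: [0.6371, 0.1243, 0.1632]
tool_pos: [0.6365, 0.1218, 0.164]
tool_pos: [0.6367, 0.1219, 0.1646]
tcp_rot: [0.0, 0.673, 0.74, 0.0]
wrist_force: [-0.8, -0.6, -1.4]
width: 0.065
finger_force: 61.1
2278 ((650.1358032226562, 228.11941528320312), (94.27274322509766, 111.66310119628906), 4.566128253936768) 292 407 0 140
t 36.80 at [636.7 121.9 164.6] a 95.4 w 64.6 F [-0.7 -0.3 -0.4] ff 61.1 
 row [ 0.5727  0.1111 -0.002   0.001 ]
```

View pics/w12.png

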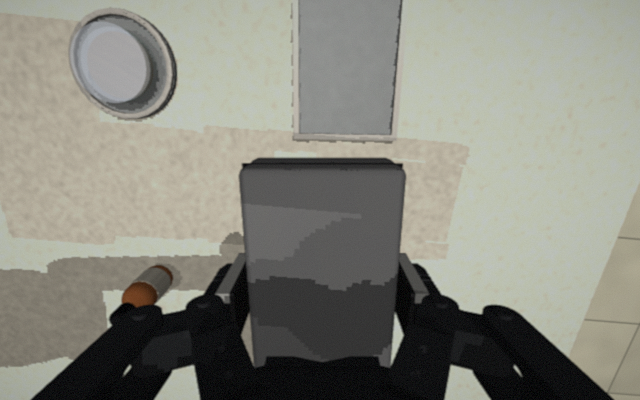

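The tray is ahead at columns 292–405 with its near edge at row 138. The box is held level and parallel to it. Centre is about (648.5,240), 5°. I move over it and lower.

```bash
python3 -m inch '[[0.07,0.014,0,0],[0.2,0.04,0,0],[0.34,0.067,0,0.009],[0.47,0.092,0,0.009],[0.582,0.114,0,0.009]]'|sed -n 2p; python3 -m inch '[[0,0,0.03,0],[0,0,0.12,0],[0,0,0.24,0],[0,0,0.36,0],[0,0,0.48,0]]'|sed -n 2p;python3 -m inch '[[0,0,0.06,0],[0,0,0.09,0],[0,0,0.09,0],[0,0,0.09,0],[0,0,0.09,0]]'|sed -n 2p; python3 -m inch '[[0,0,0,0],[0,0,0,0],[0,0,0,0],[0,0,0,0],[0,0,0,0]]'|sed -n 2,4p; python3 - <<'E'
from h import *
f=grab("wrist","w13.png"); P=pts(f)
m=(abs(P[...,0]-.648)<.1)&(abs(P[...,1]-.24)<.1)&(P[...,2]<.014)&(P[...,2]>.0075)
q=(P[m][:,:2]*1000).astype(np.float32); r=cv2.minAreaRect(q); print(len(q),r,cv2.boxPoints(r))
o,_=ang();T=o["tool_pos"]
b=P[(abs(P[...,2]-(T[2]+.017))<.004)&(np.hypot(P[...,0]-T[0],P[...,1]-T[1])<.08)]
if len(b)>9: r=cv2.minAreaRect((b[:,:2]*1000).astype(np.float32)); print("box",len(b),r,cv2.boxPoints(r))
go(648.5,240,20,95)
E
```

```text
tool_pos: [0.6482, 0.2428, 0.1645]
tool_pos: [0.6483, 0.2407, 0.0676]
tool_pos: [0.6497, 0.2402, 0.0524]
tool_pos: [0.6484, 0.24, 0.0508]
tcp_rot: [0.0, 0.675, 0.738, 0.0]
wrist_force: [-0.2, -0.8, -1.6]
2345 ((648.9387817382812, 241.74351501464844), (94.3943099975586, 137.3162078857422), 4.460420608520508) [[596.545   306.52313]
 [607.2242  169.62282]
 [701.3326  176.9639 ]
 [690.6534  313.8642 ]]
box 30041 ((649.1497802734375, 246.67416381835938), (92.70159912109375, 96.27288818359375), 4.517350673675537) [[599.15173 291.01044]
 [606.73425 195.03662]
 [699.1478  202.33789]
 [691.5653  298.3117 ]]
t 38.52 at [648.4 240.   50.7] a 95.1 w 64.6 F [-0.5 -0.1 -1.2] ff 61.1 
 row [1.000e-04 6.000e-04 1.533e-01 1.100e-03]
```

The tray rectangle now measures 94×137 mm at (649,241.7), 4.5°, and the box is aligned within 2 mm. I lower it to the floor.

```bash
python3 -m inch '[[0.004,0,0.03,0.01],[0.004,0,0.06,0.01],[0.004,0,0.095,0.01],[0.004,0,0.125,0.01],[0.004,0,0.142,0.01]]'|sed -n 2p; python3 -m inch '[[0,0,0,0],[0,0,0,0],[0,0,0,0],[0,0,0,0],[0,0,0,0]]'|sed -n 2,4p; python3 -m inch '[[0,0,0.002,0],[0,0,0.004,0],[0,0,0.006,0],[0,0,0.008,0],[0,0,0.008,0]]'|sed -n 2,4p; python3 -m inch '[[0,0,0,0],[0,0,0,0],[0,0,0,0],[0,0,0,0],[0,0,0,0]]'|sed -n 2,4p
```

```text
tool_pos: [0.6474, 0.2406, 0.0203]
tool_pos: [0.6485, 0.2408, 0.0224]
tcp_rot: [0.0, 0.678, 0.735, 0.0]
wrist_force: [-0.4, -0.1, -0.4]
tool_pos: [0.6482, 0.2408, 0.0204]
tcp_rot: [-0.0, 0.678, 0.735, -0.0]
wrist_force: [0.5, -0.0, -0.9]
tool_pos: [0.6483, 0.2408, 0.0205]
tcp_rot: [-0.0, 0.678, 0.735, 0.0]
wrist_force: [0.5, -0.1, -1.4]
```

```bash
python3 -m inch '[[0,0,0.001,0],[0,0,0.003,0],[0,0,0.005,0],[0,0,0.005,0],[0,0,0.005,0]]'|sed -n 2,4p; python3 -m inch '[[0,0,0,0],[0,0,0,0]]'|sed -n 2,4p
```

```text
tool_pos: [0.6484, 0.2408, 0.0201]
tcp_rot: [0.0, 0.678, 0.735, 0.0]
wrist_force: [-1.6, -0.5, 3.9]
tool_pos: [0.6484, 0.2408, 0.0201]
tcp_rot: [0.0, 0.678, 0.735, 0.0]
wrist_force: [-2.4, -1.1, 5.0]
```

```bash
python3 -m inch '[[0,0,0,0],[0,0,0,0],[0,0,0,0],[0,0,0,0]]' 0.12 |sed -n 2,6p;  python3 -m inch '[[0,0,0,0],[0,0,0,0],[0,0,0,0]]' 0 |sed -n 5,6p; python3 -m inch '[[0,0,-0.03,0],[0,0,-0.1,0],[0,0,-0.25,0],[0,0,-0.4,0],[0,0,-0.55,0]]' 0 |sed -n 2,6p;python3 -m inch '[[-0.1,0,-0.1,0],[-0.25,0,-0.2,0],[-0.4,0,-0.25,0],[-0.55,0,-0.25,0],[-0.65,0,-0.25,0]]' 0 |sed -n 2p;python3 -m inch '[[0,0,0,0],[0,0,0,0],[0,0,0,0],[0,0,0,0],[0,0,0,0]]'|sed -n 2,4p; python3 - <<'E'
from h import *
f=grab("top"); cv2.imwrite("pics/end.png",cv2.convertScaleAbs(cv2.resize(f["pixels"][110:230,170:490],(800,300),interpolation=cv2.INTER_CUBIC),alpha=1.6))
P=pts(grab("wrist"))
def top(n,x,y,r,a,c):
    q=P[(P[...,2]>a)&(P[...,2]<c)&(np.hypot(P[...,0]-x,P[...,1]-y)<r)]
    if len(q)>9:
        A=np.c_[q[:,:2]-q[:,:2].mean(0),np.ones(len(q))]; print(n,len(q),cv2.minAreaRect((q[:,:2]*1000).astype(np.float32)),np.round(np.linalg.lstsq(A,q[:,2],rcond=None)[0],4))
top("box",.648,.24,.08,.034,.041);top("tray",.648,.24,.09,.0075,.014)
P=pts(grab("top"))
top("box",.648,.24,.08,.030,.044);top("dish",.456,.214,.04,.022,.034);top("case",.653,-.018,.04,.02,.032);top("obj",.647,-.23,.03,.043,.056);top("bottle",.471,.004,.03,.066,.09);top("tub",.52,-.526,.07,.15,.18)
E
```

```text
tool_pos: [0.6483, 0.2408, 0.0192]
tcp_rot: [-0.0, 0.678, 0.735, -0.0]
wrist_force: [0.2, 1.1, 0.2]
width: 0.075
finger_force: 0.0
width: 0.0856
finger_force: 0.0
tool_pos: [0.648, 0.2407, 0.1308]
tcp_rot: [-0.0, 0.678, 0.735, -0.0]
wrist_force: [0.9, 1.6, 0.5]
width: 0.0852
finger_force: 0.0
tool_pos: [0.6596, 0.1086, 0.1817]
tool_pos: [0.6585, 0.1126, 0.1794]
tcp_rot: [-0.0, 0.678, 0.735, 0.0]
wrist_force: [0.5, 0.5, -0.5]
box 8959 ((650.878662109375, 227.20010375976562), (65.80998229980469, 83.77214813232422), 4.728881359100342) [0.0009 0.0011 0.0367]
tray 1952 ((650.2705078125, 224.44151306152344), (94.23429107666016, 104.39937591552734), 4.475446701049805) [ 0.0019 -0.0001  0.0097]
box 530 ((649.8463134765625, 230.965087890625), (67.9276123046875, 97.42070770263672), 3.631340742111206) [-0.0003  0.0098  0.0371]
case 137 ((653.8492431640625, -19.31697654724121), (41.729305267333984, 39.96856689453125), 14.729388236999512) [-0.0117 -0.0211  0.0255]
obj 33 ((643.21484375, -233.6226806640625), (21.663732528686523, 20.01173973083496), 73.02629089355469) [-0.0018 -0.022   0.0487]
bottle 20 ((472.4112243652344, 6.713353633880615), (13.140498161315918, 13.127482414245605), 88.11279296875) [-0.2633 -0.1569  0.0755]
tub 1048 ((520.911376953125, -527.14501953125), (108.42840576171875, 107.70475769042969), 66.47791290283203) [0.0031 0.0008 0.1651]
```

View pics/end.png

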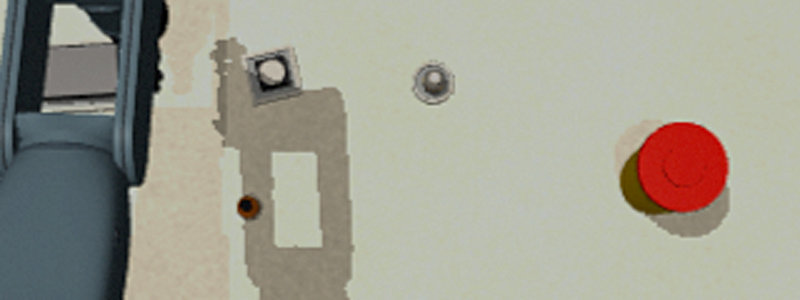

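The box is level with its top at 37 mm, inside the tray. The case at (273,72) and objective at (434,82) are in place, and the bottle at (249,207) and tub have not moved. The arm hides the dish, but I confirmed it earlier. I hand in.

```bash
python3 -c "
from station import manip
print(manip.sign_off())"
```

```text
the job is handed in; nothing more can be done
None
```

The job is handed in at about 43 s: the objective, filter case, dish and slide box were each set down flat inside their own holders, in order from the top down, and the oil bottle and sharps tub were left where they stood.

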